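# Find the empty coffee tin by its weight and put it with the empties

### The job

The four coffee tins on the tray are shut and look the same, but one of them is empty: find it by its weight. Stand the empty tin upright in the free compartment of the plywood carrier, next to the other empties, and leave the three full tins and the cup standing on the tray. Set tins down, never drop them or knock them over, and do not disturb the other things.

Things in the scene. Friction and masses are not known exactly. Their poses are not given: they have to be found in the camera images.
- tin_a: Shut square coffee tin on the tray: plain tinplate, blank kraft labels, 56 x 56 mm, body 104 mm tall plus a low round lid 40 mm across (110 mm in all). Origin: centre of its underside; z up, x and y square to its sides. The four look alike. Three hold a hard pack and weigh 0.26 to 0.34 kg in all; one, any of them, is empty (about 0.1 kg).
- tin_b: Shut square coffee tin on the tray: plain tinplate, blank kraft labels, 56 x 56 mm, body 104 mm tall plus a low round lid 40 mm across (110 mm in all). Origin: centre of its underside; z up, x and y square to its sides. The four look alike. Three hold a hard pack and weigh 0.26 to 0.34 kg in all; one, any of them, is empty (about 0.1 kg).
- tin_c: Shut square coffee tin on the tray: plain tinplate, blank kraft labels, 56 x 56 mm, body 104 mm tall plus a low round lid 40 mm across (110 mm in all). Origin: centre of its underside; z up, x and y square to its sides. The four look alike. Three hold a hard pack and weigh 0.26 to 0.34 kg in all; one, any of them, is empty (about 0.1 kg).
- tin_d: Shut square coffee tin on the tray: plain tinplate, blank kraft labels, 56 x 56 mm, body 104 mm tall plus a low round lid 40 mm across (110 mm in all). Origin: centre of its underside; z up, x and y square to its sides. The four look alike. Three hold a hard pack and weigh 0.26 to 0.34 kg in all; one, any of them, is empty (about 0.1 kg).
- tray: Fixed square wooden tray, 270 x 270 mm. Origin: centre of its underside; x and y along its sides, z up. The surface on which the tins stand is 12 mm above the origin, inside a rim 10 mm wide and 9 mm higher. The tins stand in two rows of two, about 120 mm apart.
- caddy: Fixed plywood carrier for the empties, 105 mm (x) by 303 mm (y), with three compartments in a row along y, 99 mm apart centre to centre. Origin: centre of its underside, z up. The floor is 8 mm thick; outer walls and partitions are 6 mm thick and reach 50 mm above the origin.
- cell_0 (a point): Centre of the floor of the +y compartment of the carrier, on the floor's upper face; axes as the carrier. The carrier has three, 93 mm square inside; two hold a tin, the third, any of them, is free but for a stray coffee bean (look only).
- cell_1 (a point): Centre of the floor of the middle compartment of the carrier, on the floor's upper face; axes as the carrier. The carrier has three, 93 mm square inside; two hold a tin, the third, any of them, is free but for a stray coffee bean (look only).
- cell_2 (a point): Centre of the floor of the -y compartment of the carrier, on the floor's upper face; axes as the carrier. The carrier has three, 93 mm square inside; two hold a tin, the third, any of them, is free but for a stray coffee bean (look only).
- empty_1: An empty tin that already stands in one compartment of the carrier, of the same make and size (56 x 56 x 110 mm, 0.09 kg). Origin: centre of its underside. Leave it there.
- empty_2: An empty tin that already stands in one compartment of the carrier, of the same make and size (56 x 56 x 110 mm, 0.09 kg). Origin: centre of its underside. Leave it there.
- cup: White espresso cup, 58 mm across, 50 mm tall, on the middle of the tray between the tins. Origin: centre of its underside. Leave alone.
- tamper: Dark steel coffee tamper, 58 mm across, 88 mm tall, standing on the table near the robot. Origin: centre of its underside. Leave alone.
- pitcher: Steel milk pitcher, 80 mm across, 95 mm tall, its handle at its own +y, standing on the table beyond the tray and the carrier. Origin: centre of its underside. Leave alone.
- scoop: Small steel coffee scoop, cup 48 mm across and 30 mm tall with a handle that reaches 129 mm to its own -x, on the table near the carrier's robot side. Origin: centre of the cup's underside. Leave alone.
Things that resemble listed ones, but are neither listed nor needed, are in the scene too. Leave any orange or red look-alike of the tin_c alone.

How it is judged:
By the outcome, as a careful person would: the job done as asked, in the order asked, and still so for the second after the job is handed in, with the robot touching nothing.
It also fails if it takes over 72 s, if anything falls off the work surface, if the arm or the gripper's body presses on something with over 40 N, if the wrist force passes 120 N, or if a joint passes its speed limit or range.

### The arm

A 7-joint arm with a two-finger parallel gripper is mounted at the origin on the work surface. World frame = base frame: x ahead of the robot, y to its left, z up, the work surface at z = 0. Lengths are in m, angles in rad, forces in N, time in s.
With the tool pointing down it reaches from about 0.4 to 0.85 m from the base axis. Payload 4.4 kg.
Tool frame: the origin (TCP) lies midway between the tips of the shut fingers; the grasp point (between the pads) lies behind it (pinch_z is the z of the grasp point in the tool frame, in m); z points along the fingers, y is the line along which they close (so a half turn about z gives the same grasp; the last joint's range is limited). The gripper opens to 94 mm and grips with 3 to 60 N. Pads are 16 mm wide; open, the fingers measure 119 mm over their backs; the gripper's body (75 mm by 177 mm) begins 78 mm behind the grasp point.
Start: joints at [-1.305, 0.628, 0.038, 1.517, -0.027, 0.996, -0.02], TCP at [0.212, 0.615, 0.172] pointing down, gripper open.
Joint ranges: [-3.06, 3.06], [-0.37, 2.12], [-1.25, 1.32], [0.18, 2.47], [-1.1, 4.24], [0.23, 1.98], [-2.94, 2.94]. Speed limits (rad/s): [2.57, 2.57, 3.14, 3.14, 3.14, 3.14, 3.14].

### API

Orientations are given as a unit quaternion [x, y, z, w].
In Python, from plant import state, get_image, camera_params, job_done, pinch_z gives the robot as it stands.
- The arm moves only by the shell command python3 -m pendant 'ROWS'. ROWS is JSON, one flat list of numbers, 5 for each row, row after row: the closure, from 0 (fully open) to 1 (shut), then the shift along the tool's x, y, z scaled (see below), then the turn about the tool's z scaled (see below). In form: [gripper, tx, ty, tz, roll, gripper, tx, ty, tz, roll, ...]. A call has 1 to 5 rows; each row shifts and turns the commanded pose from where the row before left it, along the tool's axes as they then stand; what a row does not reach is not made up. The controller multiplies each number of a shift by 4 cm and each number of a turn by 0.1 rad. A row lasts 1/12 s, in which the tool goes at most 41.7 mm and 7.16 degrees, less where a joint would pass 70% of its speed; a pose out of reach is approached as far as the arm can. A call with a number of a shift or a turn outside -1 to 1 is refused whole. A call with a gripper value outside its range is refused whole. The fingers move at their own pace and stop on an object; the grip force is fixed at half the most. Time passes only in rows, so rows that do not move let the fingers close. It gives the time, the measured TCP pose, the force, the opening and the grip force at its end, in the units of the state.
- state(): the state, without advancing time (a new reading comes with each control period).
- get_image(name): name is "scene" or "top"; returns (picture, depth): 400x640x3 uint8, red, green, blue; 400x640 float32, m along the optical axis (not along the pixel's ray), 0 where there is no reading.
- camera_params(name): a dict with "fx", "fy", "cx", "cy" (pixels), "world_from_camera" (4x4, takes a point from camera to world coordinates). Camera axes: x right, y up, looking along -z (the intrinsics and any distortion apply to the point x, -y, -z); pixel columns grow to the right and rows downward; lengths in m; the calibration is good to about 2 mm. A picture is of the moment at which its call begins. camera_params takes no time and is no camera call.
- job_done(): hands the job in; it is judged then, once.
The state is a dict: "t": time; "joints": joint angles; "joint_vel": joint speeds; "effort": joint torques, N m; "position": TCP position; "tool_rot": TCP orientation; "contact_force": force on the tool from outside, world axes, zero at the start; "wrist_torque": the same for the moment, N m; "finger_gap": finger opening in m; "grasp_force": force on a finger pad.
Only numpy, scipy, OpenCV 4.12 (cv2) and the standard library are available. Lean on these libraries where they do the work, as an engineer would, in place of code of your own. Each camera call takes 0.05 s, during which the arm holds its last target. There are 200 camera calls.

## Working session

There is one attempt and no reset: what is moved stays moved. The work goes in short steps, Python scripts to look and compute and a shell command to move; the robot and the scene stay as the last step left them, time stands still between calls to the robot, and variables do not carry over. Pictures are saved under pics/ and viewed, at most 10 in all, crops included, and the job is handed in when it is done.

```bash
ls; mkdir -p pics; python3 - <<'E'
from plant import *
import cv2,numpy as np
s=state();print(s,pinch_z)
for n in("scene","top"):
    im,d=get_image(n);cv2.imwrite(f"pics/{n}0.png",im[:,:,::-1]);np.save(f"pics/{n}0.npy",d)
    p=camera_params(n);print(n,p)
E
```

```text
pics
{'t': 0.0, 'joints': array([-1.30479317,  0.62931045,  0.03842602,  1.51831196, -0.02699547,
        0.99626479, -0.01999317]), 'joint_vel': array([ 0.00017693, -0.000331  ,  0.00035899, -0.00051913, -0.00142905,
       -0.00075842, -0.00130219]), 'effort': array([ 9.82310007e-05, -5.49734509e+01,  1.14352629e+00, -1.86643928e+01,
       -5.22925216e-02,  2.31921795e-02,  1.35256441e-04]), 'position': array([0.21147741, 0.61391167, 0.1707949 ]), 'tool_rot': array([ 1.65129965e-01,  9.86271415e-01, -8.77539463e-04, -1.39514056e-04]), 'contact_force': array([ 0.81627779,  0.76624785, -0.08540651]), 'wrist_torque': array([-0.0226102 , -0.00709417, -0.02823473]), 'grasp_force': 0.0, 'finger_gap': 0.09409253680296341} -0.0188
scene {'fx': 389.2101256790124, 'fy': 389.2101256790124, 'cx': 320.2517370637225, 'cy': 206.13613300980063, 'world_from_camera': array([[-0.34823973, -0.68305036,  0.64200568,  1.19452964],
       [ 0.9373334 , -0.24523402,  0.24752045,  0.3362217 ],
       [-0.0116273 ,  0.68796982,  0.72564615,  0.73829742],
       [ 0.        ,  0.        ,  0.        ,  1.        ]])}
top {'fx': 462.04235758474096, 'fy': 462.04235758474096, 'cx': 314.6800252088012, 'cy': 199.35083782400528, 'world_from_camera': array([[ 0.01872509,  0.98975797, -0.14152223,  0.38979637],
       [-0.99977928,  0.01988441,  0.00678195,  0.07088942],
       [ 0.00952657,  0.141364  ,  0.98991185,  1.4100386 ],
       [ 0.        ,  0.        ,  0.        ,  1.        ]])}
```

View pics/top0.png

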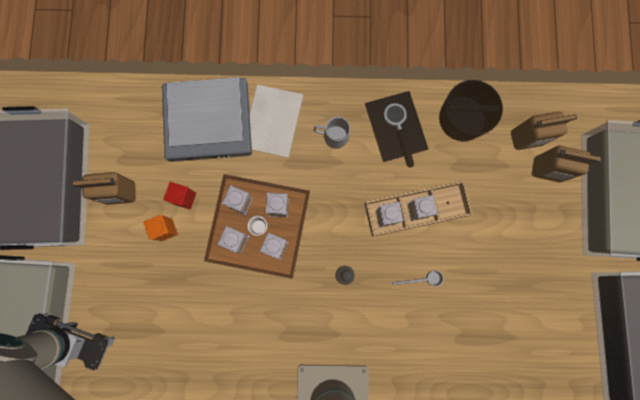

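View pics/scene0.png

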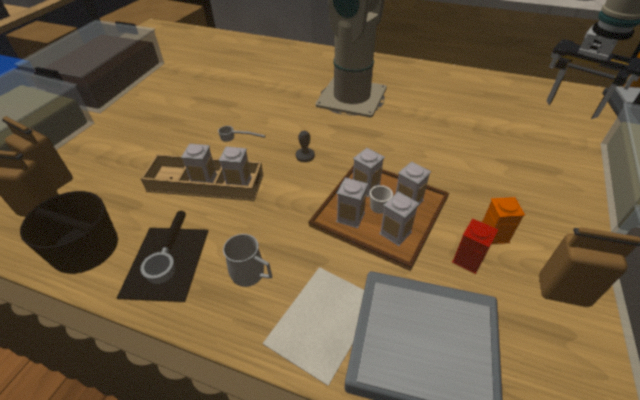

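The top view shows the tray tins at about (236,199), (277,204), (232,239) and (273,245), with the cup at (258,227). The carrier's two tins are at (391,213) and (426,206), and its free right-hand (-y) compartment is near (448,203). The red and orange decoys are left of the tray.

```bash
cat > h.py <<'E'
from plant import *
import cv2,numpy as np
def cloud(n,d):
    p=camera_params(n);v,u=np.mgrid[:400,:640]
    P=np.stack([(u-p["cx"])/p["fx"]*d,-(v-p["cy"])/p["fy"]*d,-d,np.ones_like(d)],-1)
    return (P@p["world_from_camera"].T)[...,:3]
def px(n,u,v,z):
    p=camera_params(n);W=p["world_from_camera"]
    r=W[:3,:3]@[(u-p["cx"])/p["fx"],-(v-p["cy"])/p["fy"],-1];c=W[:3,3]
    return c+r*(z-c[2])/r[2]
def blobs(n,d,z0,z1,amin=60):
    X=cloud(n,d);m=((X[...,2]>z0)&(X[...,2]<z1)&(d>0)).astype(np.uint8)
    k,l,st,_=cv2.connectedComponentsWithStats(m,connectivity=4);o=[]
    for i in range(1,k):
        if st[i,4]<amin: continue
        q=X[l==i];r=cv2.minAreaRect((q[:,:2]*1000).astype(np.float32))
        vv,uu=np.where(l==i);o.append((uu.mean().round(),vv.mean().round(),st[i,4],np.median(q[:,2]).round(4),np.round(r[0],1),np.round(r[1],1),round(r[2],1)))
    return o
E
python3 - <<'E'
from h import *
d=np.load("pics/top0.npy")
for b in blobs("top",d,.098,.13):
    if b[2]<1500:print(*b)
d2=np.load("pics/scene0.npy");print()
for b in blobs("scene",d2,.1,.135):
    if b[2]<3000:print(*b)
im=cv2.imread("pics/top0.png")
a=cv2.resize(im[165:285,195:320],None,fx=4.6,fy=4.6,interpolation=cv2.INTER_CUBIC)[:552,:400*2]
b=cv2.resize(im[175:245,355:480],None,fx=6,fy=6,interpolation=cv2.INTER_CUBIC)
cv2.imwrite("pics/tray.png",a);cv2.imwrite("pics/caddy.png",b)
E
```

```text
474.0 107.0 894 0.1085 [ 858.3 -399. ] [167.9 167.1] 70.8
68.0 177.0 673 0.1121 [627.1 766.1] [377.9   8.3] 2.8
533.0 134.0 184 0.1132 [ 775.1 -582.7] [105.8  50.6] 61.8
604.0 190.0 843 0.1132 [ 625.9 -764.8] [  9.9 379.9] 87.0
556.0 166.0 226 0.113 [ 682.  -637.3] [110.1  53.4] 41.5
115.0 191.0 171 0.1138 [580.3 636.8] [ 50.6 105.8] 43.9
175.0 193.0 389 0.1061 [586.5 460.5] [58.1 57.4] 75.1
235.0 198.0 417 0.118 [574.5 288.1] [57.4 56.8] 67.8
276.0 203.0 410 0.1179 [562.5 171.2] [56.8 57.1] 87.4
425.0 206.0 413 0.1138 [ 562.9 -252.7] [56.6 58.8] 12.3
391.0 213.0 411 0.1138 [ 541.2 -154.6] [57. 57.] 11.0
155.0 227.0 410 0.1061 [489.8 511.2] [58. 57.] 23.9
231.0 239.0 429 0.1173 [458.7 295.1] [57.3 56.9] 67.4
273.0 246.0 422 0.1182 [442.5 176.8] [56.4 56.9] 67.7
51.0 288.0 283 0.1126 [313.6 780.5] [  8.3 139.2] 86.8
621.0 336.0 898 0.1132 [ 216.2 -783.5] [337.4  10.2] 2.0
332.0 390.0 79 0.1093 [55.5  4.9] [21.4 94.5] 4.9

542.0 6.0 1717 0.1223 [-738.8  515.1] [140.7 697.1] 11.2
103.0 64.0 1108 0.1181 [ 256.7 -824.3] [224.4 472.4] 57.2
353.0 73.0 378 0.117 [41.9 14.1] [ 54.7 128. ] 14.
[... 178 characters left out ...]
378 0.1187 [ 715.8 -621.3] [39.4 77.7] 52.4
196.0 153.0 381 0.1111 [ 564.1 -249.5] [59.  59.2] 13.4
233.0 156.0 385 0.1112 [ 542.7 -152.7] [59.1 58.5] 10.1
369.0 160.0 441 0.1147 [444.7 179.4] [57.2 59. ] 68.0
414.0 174.0 489 0.115 [460.5 297. ] [57.4 61.1] 67.7
25.0 183.0 581 0.1171 [ 813.7 -567.6] [48.9 97.3] 53.6
352.0 190.0 530 0.1151 [563.8 173.3] [56.8 59.7] 88.9
62.0 220.0 1441 0.1073 [ 860.9 -397.2] [169.2 168. ] 49.6
401.0 206.0 604 0.1151 [575.7 290.1] [57.5 60. ] 66.9
508.0 207.0 480 0.1042 [490.9 513.4] [59.3 57.7] 23.6
634.0 224.0 218 0.1148 [471.8 758.2] [70.1  7.2] 2.0
480.0 232.0 571 0.1042 [588.3 462.6] [56.7 59.3] 74.5
584.0 268.0 927 0.1178 [624.5 648.8] [112.1  55.4] 61.5
```

View pics/tray.png

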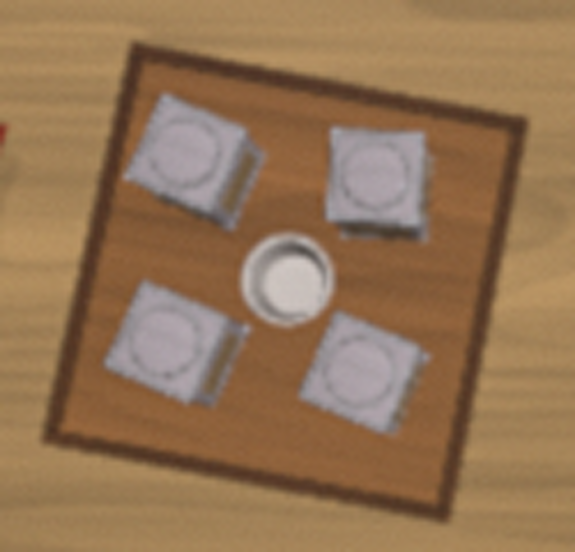

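View pics/caddy.png

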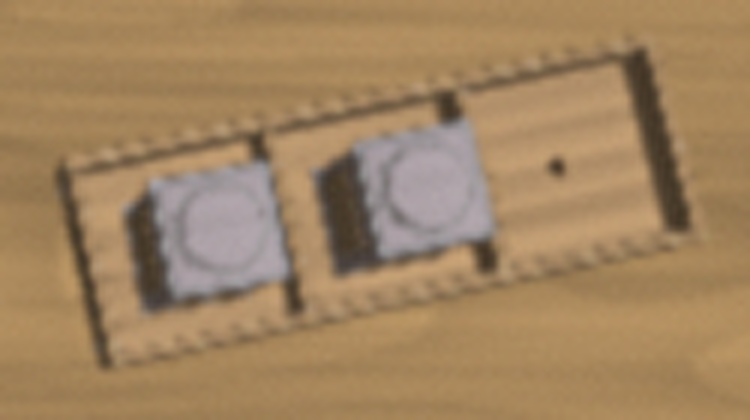

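The tray crop shows four tins, three turned about the same way and the top-right one nearly square to the image, with the cup in the middle. The carrier crop shows the free right-hand cell with rim corners near (450,95), (640,48), (695,237) and (487,265), with a bean at (557,167).

```bash
python3 - <<'E'
from h import *
f=lambda u,v,z:(px("top",355+(u+.5)/6-.5,175+(v+.5)/6-.5,z)*1000).round(1)
c=[f(u,v,.05) for u,v in((64,163),(643,48),(695,237),(106,366))]
for q in c:print(q)
c=np.array(c)[:,:2];C=c.mean(0);yv=(c[0]+c[3]-c[1]-c[2]);L=np.linalg.norm(yv)/2;yv/=2*L;xv=c[0]+c[1]-c[2]-c[3]
print("caddy",C,"L",L,"W",np.linalg.norm(xv)/2,"yang",np.degrees(np.arctan2(*yv[::-1])),"xang",np.degrees(np.arctan2(*xv[::-1])),"cell2",C-99*yv)
# rim from depth, both cams
for n in("top","scene"):
    X=cloud(n,np.load(f"pics/{n}0.npy"));m=(X[...,2]>.038)&(X[...,2]<.056)&(abs(X[...,0]-.56)<.12)&(X[...,1]<-.08)&(X[...,1]>-.44)
    print(n,cv2.minAreaRect((X[m][:,:2]*1000).astype(np.float32)))
    m=(X[...,2]>.045)&(X[...,2]<.066)&(abs(X[...,0]-.51)<.05)&(abs(X[...,1]-.232)<.045)
    q=X[m][:,:2];print("cup",q.min(0),q.max(0))
E
```

```text
[580. -89.  50.]
[ 643.9 -378.4   50. ]
[ 549.3 -401.7   50. ]
[ 479.9 -109.9   50. ]
caddy [ 563.275 -244.75 ] L 298.14523725862193 W 99.82701287727694 yang 102.91755507723893 xang 12.790274111594462 cell2 [ 585.40632787 -341.24458185]
top ((565.4591064453125, -247.934814453125), (105.26758575439453, 305.0138854980469), 13.120285034179688)
cup [0.46225771 0.18943554] [0.55934556 0.27220857]
scene ((567.4297485351562, -246.03030395507812), (108.62801361083984, 306.2201232910156), 13.138097763061523)
cup [0.46048502 0.18769635] [0.55989754 0.27686615]
```

```bash
cat >> h.py <<'E'
from scipy.spatial.transform import Rotation as R
def go(x,y,z,ya=None):
    "shift in row units (x4cm) from here in tool axes, and turn units"
    s=state();M=R.from_quat(s["tool_rot"]).as_matrix();a=np.degrees(np.arctan2(M[1,1],M[0,1]))
    dt=0 if ya is None else (a-ya+90)%180-90
    N=R.from_rotvec(np.radians([0,0,-dt])).as_matrix()@M
    w=np.array([x,y,z])/1000-s["position"]
    print("t",round(s["t"],2),"yaw",a.round(2),"turn",round(np.radians(dt)/.1,2),"shift now",(M.T@w/.04).round(2),"after turn",(N.T@w/.04).round(2),"pos",s["position"].round(4))
E
python3 -c "
from h import *
go(459.5,296,172,67.5)"; python3 -m pendant '[0,0,0,0,0.62]'; python3 -c "
from h import *
go(459.5,296,172,67.5)"
```

```text
t 0.1 yaw 70.99 turn 0.61 shift now [-8.45 -5.5  -0.02] after turn [-8.77 -4.97 -0.02] pos [0.2115 0.614  0.1709]
t: 0.18
position: [0.2116, 0.614, 0.171]
tool_rot: [0.196, 0.981, -0.001, -0.0]
contact_force: [0.3, -0.6, -0.1]
finger_gap: 0.0943
grasp_force: 0.0
t 0.18 yaw 67.41 turn -0.02 shift now [-8.78 -4.96 -0.02] after turn [-8.77 -4.97 -0.02] pos [0.2116 0.614  0.171 ]
```

```bash
python3 -m pendant '[0,-0.8,-0.45,0,0,0,-0.8,-0.45,0,0,0,-0.8,-0.45,0,0,0,-0.8,-0.45,0,0,0,-0.8,-0.45,0,0]' >/dev/null; python3 -m pendant '[0,-0.8,-0.45,0,0,0,-0.8,-0.45,0,0,0,-0.8,-0.45,0,0,0,-0.8,-0.45,0,0,0,-0.8,-0.45,0,0]' ;python3 -m pendant '[0,-0.5,-0.3,0,0,0,-0.27,-0.16,0,0,0,0,0,0,0,0,0,0,0,0]'; python3 -c "
from h import *
go(459.5,296,62,67.5)"
```

```text
t: 1.02
position: [0.4388, 0.3238, 0.1715]
tool_rot: [0.196, 0.981, -0.0, -0.0]
contact_force: [1.9, 0.7, -0.4]
finger_gap: 0.0942
grasp_force: 0.0
t: 1.35
position: [0.4588, 0.2976, 0.1714]
tool_rot: [0.196, 0.981, 0.0, -0.001]
contact_force: [0.8, 0.9, -0.9]
finger_gap: 0.0939
grasp_force: 0.0
t 1.35 yaw 67.43 turn -0.01 shift now [-0.03 -0.03  2.74] after turn [-0.03 -0.03  2.74] pos [0.4588 0.2976 0.1714]
```

```bash
python3 -m pendant '[0,-0.03,-0.03,0.8,0,0,0,0,0.8,0,0,0,0,0.7,0,0,0,0,0.44,0,0,0,0,0,0]'; python3 -m pendant '[1,0,0,0,0,1,0,0,0,0,1,0,0,0,0,1,0,0,0,0,1,0,0,0,0]'; python3 -m pendant '[1,0,0,0,0,1,0,0,0,0,1,0,0,0,0]'
```

```text
t: 1.77
position: [0.4556, 0.2963, 0.0585]
tool_rot: [0.194, 0.981, -0.002, -0.003]
contact_force: [-0.1, -0.1, 0.0]
finger_gap: 0.0942
grasp_force: 0.0
t: 2.18
position: [0.4608, 0.2958, 0.0632]
tool_rot: [0.196, 0.981, 0.001, 0.001]
contact_force: [-0.0, -1.1, -0.3]
finger_gap: 0.0638
grasp_force: 0.0
t: 2.43
position: [0.4605, 0.2952, 0.0627]
tool_rot: [0.196, 0.981, 0.0, 0.0]
contact_force: [-0.5, -1.1, 5.9]
finger_gap: 0.0557
grasp_force: 30.0
```

```bash
python3 -m pendant '[1,0,0,-0.25,0,1,0,0,-0.4,0,1,0,0,-0.25,0,1,0,0,0,0,1,0,0,0,0]'; for i in 1 2 3 4 ; do python3 -m pendant '[1,0,0,0,0,1,0,0,0,0]' | grep -E "posi|conta|grasp"; done; python3 -c "
from h import *
print(state()['effort'])"
```

```text
t: 2.85
position: [0.4604, 0.2954, 0.0985]
tool_rot: [0.196, 0.981, 0.0, 0.0]
contact_force: [-1.0, -0.3, -2.9]
finger_gap: 0.0557
grasp_force: 30.0
position: [0.4595, 0.2948, 0.0973]
contact_force: [-0.1, 0.3, -3.4]
grasp_force: 30.0
position: [0.4598, 0.2949, 0.0975]
contact_force: [0.9, -1.5, -3.6]
grasp_force: 30.0
position: [0.4601, 0.2951, 0.0978]
contact_force: [-0.9, -0.6, -3.2]
grasp_force: 30.0
position: [0.4601, 0.2952, 0.098]
contact_force: [0.0, -0.4, -3.5]
grasp_force: 30.0
[ 1.75354844e-04 -4.93202949e+01  1.31030392e+00 -1.46847162e+01
 -2.59986450e-02  6.14727451e-02  6.97525979e-05]
```

About 3.3 N: this tin is full. I'll set it back down.

```bash
python3 -m pendant '[1,0,0,0.35,0,1,0,0,0.3,0,1,0,0,0.15,0,1,0,0,0.07,0,1,0,0,0,0]'; python3 -m pendant '[1,0,0,0.04,0,1,0,0,0,0]'
```

```text
t: 3.93
position: [0.46, 0.295, 0.0633]
tool_rot: [0.196, 0.981, -0.0, -0.0]
contact_force: [0.1, 0.3, -2.3]
finger_gap: 0.0557
grasp_force: 30.0
t: 4.1
position: [0.4606, 0.2954, 0.0627]
tool_rot: [0.196, 0.981, 0.0, 0.0]
contact_force: [-0.5, -1.8, 3.4]
finger_gap: 0.0558
grasp_force: 30.0
```

```bash
python3 -m pendant '[0,0,0,0,0,0,0,0,0,0,0,0,0,0,0,0,0,0,0,0,0,0,0,0,0]'; python3 -m pendant '[0,0,0,-0.6,0,0,0,0,-0.9,0,0,0,0,-0.8,0,0,0,0,-0.5,0,0,0,0,0,0]';  python3 -c "
from h import *
go(443.5,178,172,67.7)"
```

```text
t: 4.52
position: [0.4604, 0.2953, 0.0617]
tool_rot: [0.196, 0.981, 0.0, 0.0]
contact_force: [-0.4, 0.0, -0.6]
finger_gap: 0.0855
grasp_force: 0.0
t: 4.93
position: [0.4631, 0.2971, 0.1781]
tool_rot: [0.196, 0.981, 0.003, 0.003]
contact_force: [0.7, 0.9, -0.6]
finger_gap: 0.0939
grasp_force: 0.0
t 4.93 yaw 67.43 turn -0.05 shift now [-0.69 -2.94  0.13] after turn [-0.68 -2.94  0.13] pos [0.4631 0.2971 0.1781]
```

```bash
python3 -m pendant '[0,-0.15,-0.7,0,0,0,-0.2,-0.9,0,0,0,-0.15,-0.8,0,0,0,-0.1,-0.5,0,0,0,0,0,0,0]' >/dev/null; python3 -m pendant '[0,0,0,0,0,0,0,0,0,0]';  python3 -c "
from h import *
go(443.5,178,62,67.7)"
```

```text
t: 5.52
position: [0.438, 0.18, 0.1734]
tool_rot: [0.195, 0.981, 0.0, -0.0]
contact_force: [0.6, -0.1, -0.3]
finger_gap: 0.0936
grasp_force: 0.0
t 5.52 yaw 67.48 turn -0.04 shift now [-0.15  0.01  2.78] after turn [-0.15  0.    2.78] pos [0.438  0.18   0.1734]
```

```bash
python3 -m pendant '[0,-0.13,0,0.6,0,0,0,0,0.8,0,0,0,0,0.7,0,0,0,0,0.5,0,0,0,0,0.15,0]'; python3 -m pendant '[0,0,0,0,0,1,0,0,0,0,1,0,0,0,0,1,0,0,0,0,1,0,0,0,0]'; python3 -m pendant '[1,0,0,0,0,1,0,0,0,0,1,0,0,0,0,1,0,0,0,0,1,0,0,0,0]'
```

```text
t: 5.93
position: [0.4407, 0.1778, 0.0606]
tool_rot: [0.194, 0.981, -0.001, -0.002]
contact_force: [0.6, -0.2, 0.8]
finger_gap: 0.0936
grasp_force: 0.0
t: 6.35
position: [0.4435, 0.1774, 0.0647]
tool_rot: [0.196, 0.981, 0.001, 0.001]
contact_force: [0.5, 0.0, 0.7]
finger_gap: 0.0704
grasp_force: 0.0
t: 6.77
position: [0.4429, 0.177, 0.0641]
tool_rot: [0.196, 0.981, 0.0, 0.0]
contact_force: [-1.4, -0.1, 5.7]
finger_gap: 0.0555
grasp_force: 30.0
```

```bash
python3 -m pendant '[1,0,0,-0.25,0,1,0,0,-0.4,0,1,0,0,-0.25,0,1,0,0,0,0,1,0,0,0,0]'; for i in 1 2 3 ; do python3 -m pendant '[1,0,0,0,0,1,0,0,0,0]' | grep -E "posi|conta"; done
```

```text
t: 7.18
position: [0.4425, 0.1768, 0.0995]
tool_rot: [0.196, 0.981, 0.0, 0.0]
contact_force: [0.2, -0.9, -4.0]
finger_gap: 0.0559
grasp_force: 30.0
position: [0.4418, 0.1765, 0.0988]
contact_force: [0.6, -0.5, -2.3]
position: [0.4422, 0.1767, 0.0991]
contact_force: [-0.5, 0.1, -3.4]
position: [0.4425, 0.1768, 0.0994]
contact_force: [0.3, 1.0, -2.8]
```

About 2.9 N: also full. Setting it down.

```bash
python3 -m pendant '[1,0,0,0.35,0,1,0,0,0.3,0,1,0,0,0.15,0,1,0,0,0.07,0,1,0,0,0,0]'; python3 -m pendant '[1,0,0,0.04,0,1,0,0,0,0]'; python3 -m pendant '[0,0,0,0,0,0,0,0,0,0,0,0,0,0,0,0,0,0,0,0,0,0,0,0,0]'; python3 -m pendant '[0,0,0,-0.6,0,0,0,0,-0.9,0,0,0,0,-0.8,0,0,0,0,-0.5,0,0,0,0,0,0]';python3 -m pendant '[0,0,0,0,0.6,0,0,0,0,0.6,0,0,0,0,0]' >/dev/null;  python3 -c "
from h import *
go(563,172,172,88)"
```

```text
t: 8.1
position: [0.4424, 0.1767, 0.0647]
tool_rot: [0.196, 0.981, -0.0, -0.0]
contact_force: [0.5, -0.8, -3.2]
finger_gap: 0.0557
grasp_force: 30.0
t: 8.27
position: [0.443, 0.177, 0.0641]
tool_rot: [0.196, 0.981, 0.0, 0.0]
contact_force: [-1.1, -1.0, 3.2]
finger_gap: 0.0559
grasp_force: 30.0
t: 8.68
position: [0.4428, 0.177, 0.0633]
tool_rot: [0.196, 0.981, 0.0, 0.0]
contact_force: [-0.6, 0.2, -0.4]
finger_gap: 0.0856
grasp_force: 0.0
t: 9.1
position: [0.4456, 0.1781, 0.1792]
tool_rot: [0.196, 0.981, 0.003, 0.003]
contact_force: [1.3, 0.3, 0.1]
finger_gap: 0.0938
grasp_force: 0.0
t 9.35 yaw 60.47 turn -4.8 shift now [-2.69  1.39  0.06] after turn [-3.02 -0.01  0.07] pos [0.4422 0.1767 0.1747]
```

```bash
python3 -m pendant '[0,0,0,0,-0.96,0,0,0,0,-0.96,0,0,0,0,-0.96,0,0,0,0,-0.96,0,0,0,0,-0.96]' >/dev/null;python3 -m pendant '[0,-0.7,0,0,0,0,-0.9,0,0,0,0,-0.9,0,0,0,0,-0.5,0,0,0,0,0,0,0,0]' >/dev/null;  python3 -m pendant '[0,0,0,0,0,0,0,0,0,0]';  python3 -c "
from h import *
go(563,172,62,88)"
```

```text
t: 10.35
position: [0.5609, 0.1728, 0.1742]
tool_rot: [0.016, 1.0, -0.0, -0.001]
contact_force: [0.4, 0.1, 0.4]
finger_gap: 0.0941
grasp_force: 0.0
t 10.35 yaw 88.13 turn 0.02 shift now [-0.06 -0.02  2.81] after turn [-0.06 -0.02  2.81] pos [0.5609 0.1728 0.1742]
```

```bash
python3 -m pendant '[0,-0.04,-0.02,0.6,0,0,0,0,0.8,0,0,0,0,0.7,0,0,0,0,0.5,0,0,0,0,0.15,0]'; python3 -m pendant '[0,0,0,0,0,1,0,0,0,0,1,0,0,0,0,1,0,0,0,0,1,0,0,0,0]'; python3 -m pendant '[1,0,0,0,0,1,0,0,0,0,1,0,0,0,0,1,0,0,0,0,1,0,0,0,0]'
```

```text
t: 10.77
position: [0.56, 0.1716, 0.0622]
tool_rot: [0.016, 1.0, -0.001, -0.003]
contact_force: [-1.2, -0.5, -0.3]
finger_gap: 0.0942
grasp_force: 0.0
t: 11.18
position: [0.565, 0.1723, 0.0666]
tool_rot: [0.017, 1.0, 0.0, 0.001]
contact_force: [0.8, -0.3, -0.4]
finger_gap: 0.0711
grasp_force: 0.0
t: 11.6
position: [0.5645, 0.1718, 0.0657]
tool_rot: [0.017, 1.0, 0.0, 0.0]
contact_force: [-0.2, -1.5, 6.2]
finger_gap: 0.0559
grasp_force: 30.0
```

```bash
python3 -m pendant '[1,0,0,-0.25,0,1,0,0,-0.4,0,1,0,0,-0.25,0,1,0,0,0,0,1,0,0,0,0]'; for i in 1 2 3 ; do python3 -m pendant '[1,0,0,0,0,1,0,0,0,0]' | grep -E "posi|conta"; done
```

```text
t: 12.02
position: [0.5644, 0.1721, 0.1017]
tool_rot: [0.017, 1.0, 0.0, 0.0]
contact_force: [0.4, -0.4, -3.7]
finger_gap: 0.0559
grasp_force: 30.0
position: [0.5634, 0.1717, 0.1004]
contact_force: [0.2, 0.1, -2.7]
position: [0.5637, 0.1718, 0.1006]
contact_force: [-0.4, -0.6, -2.7]
position: [0.564, 0.1719, 0.101]
contact_force: [0.1, -0.5, -2.9]
```

About 2.8 N, full, so the fourth tin should be the empty one. I'll set this one down and verify the fourth.

```bash
python3 -m pendant '[1,0,0,0.35,0,1,0,0,0.3,0,1,0,0,0.15,0,1,0,0,0.07,0,1,0,0,0,0]'; python3 -m pendant '[1,0,0,0.04,0,1,0,0,0,0]'; python3 -m pendant '[0,0,0,0,0,0,0,0,0,0,0,0,0,0,0,0,0,0,0,0,0,0,0,0,0]'; python3 -m pendant '[0,0,0,-0.6,0,0,0,0,-0.9,0,0,0,0,-0.8,0,0,0,0,-0.5,0,0,0,0,0,0]';python3 -m pendant '[0,0,0,0,0.9,0,0,0,0,0.9,0,0,0,0,0.9,0,0,0,0,0.9,0,0,0,0,0]' >/dev/null;  python3 -c "
from h import *
go(575,289,172,67.5)"
```

```text
t: 12.93
position: [0.564, 0.1718, 0.0664]
tool_rot: [0.017, 1.0, -0.0, -0.0]
contact_force: [-0.2, 0.7, -3.3]
finger_gap: 0.0558
grasp_force: 30.0
t: 13.1
position: [0.565, 0.1721, 0.0657]
tool_rot: [0.017, 1.0, 0.0, 0.001]
contact_force: [0.3, -0.7, 0.5]
finger_gap: 0.0558
grasp_force: 30.0
t: 13.52
position: [0.5642, 0.1721, 0.0649]
tool_rot: [0.017, 1.0, 0.0, 0.0]
contact_force: [-0.4, -0.9, -0.4]
finger_gap: 0.0856
grasp_force: 0.0
t: 13.93
position: [0.5674, 0.173, 0.1817]
tool_rot: [0.017, 1.0, 0.002, 0.004]
contact_force: [0.4, 0.2, 0.2]
finger_gap: 0.0942
grasp_force: 0.0
t 14.35 yaw 67.31 turn -0.03 shift now [0.86 2.81 0.1 ] after turn [0.86 2.82 0.1 ] pos [0.5635 0.1718 0.1759]
```

```bash
python3 -m pendant '[0,0.2,0.65,0,0,0,0.27,0.86,0,0,0,0.24,0.8,0,0,0,0.15,0.5,0,0,0,0,0,0,0]' >/dev/null;  python3 -m pendant '[0,0,0,0,0,0,0,0,0,0]' >/dev/null;  python3 -c "
from h import *
go(575,289,62,67.5)"; python3 -m pendant '[0,0,0,0.6,0,0,0,0,0.8,0,0,0,0,0.7,0,0,0,0,0.5,0,0,0,0,0.15,0]'; python3 -c "
from h import *
go(575,289,62,67.5)"
```

```text
t 14.93 yaw 67.45 turn -0.01 shift now [0.02 0.04 2.85] after turn [0.02 0.04 2.85] pos [0.5753 0.2872 0.1762]
t: 15.35
position: [0.5734, 0.2852, 0.0634]
tool_rot: [0.197, 0.98, -0.003, -0.002]
contact_force: [-0.5, -0.5, 0.1]
finger_gap: 0.0938
grasp_force: 0.0
t 15.35 yaw 67.34 turn -0.03 shift now [-0.    0.1   0.04] after turn [-0.    0.1   0.04] pos [0.5734 0.2852 0.0634]
```

```bash
python3 -m pendant '[0,0,0,0.05,0,1,0,0,0,0,1,0,0,0,0,1,0,0,0,0,1,0,0,0,0]'; python3 -m pendant '[1,0,0,0,0,1,0,0,0,0,1,0,0,0,0,1,0,0,0,0,1,0,0,0,0]';python3 -m pendant '[1,0,0,-0.25,0,1,0,0,-0.4,0,1,0,0,-0.25,0,1,0,0,0,0,1,0,0,0,0]'; for i in 1 2 3 ; do python3 -m pendant '[1,0,0,0,0,1,0,0,0,0]' | grep -E "posi|conta"; done
```

```text
t: 15.77
position: [0.5764, 0.2893, 0.0663]
tool_rot: [0.196, 0.981, 0.001, 0.001]
contact_force: [-0.2, 0.7, -0.9]
finger_gap: 0.0707
grasp_force: 0.0
t: 16.18
position: [0.5757, 0.289, 0.0654]
tool_rot: [0.196, 0.981, 0.0, 0.0]
contact_force: [-0.1, -0.7, 3.2]
finger_gap: 0.0556
grasp_force: 29.9
t: 16.6
position: [0.5759, 0.2892, 0.1015]
tool_rot: [0.196, 0.981, 0.0, 0.001]
contact_force: [-0.4, -0.6, -1.0]
finger_gap: 0.0561
grasp_force: 29.9
position: [0.5748, 0.2886, 0.1]
contact_force: [0.9, 0.1, -0.4]
position: [0.5751, 0.2887, 0.1002]
contact_force: [-0.5, 0.6, -0.8]
position: [0.5754, 0.2889, 0.1006]
contact_force: [-0.8, -0.2, -1.8]
```

About 1.0 N: this is the empty tin. I'll lift it clear and turn it to the carrier.

```bash
python3 -m pendant '[1,0,0,-0.5,0,1,0,0,-0.8,0,1,0,0,-0.8,0,1,0,0,-0.7,0,1,0,0,-0.3,0]'; python3 -m pendant '[1,0,0,0,0.6,1,0,0,0,1,1,0,0,0,1,1,0,0,0,1,1,0,0,0,1]' >/dev/null; python3 -m pendant '[1,0,0,0,1,1,0,0,0,1,1,0,0,0,1,1,0,0,0,1,1,0,0,0,0.9]' >/dev/null; python3 -m pendant '[1,0,0,0,0,1,0,0,0,0]' ; python3 -c "
from h import *
go(588.3,-343.5,220,13);print(state()['joints'])"
```

```text
t: 17.52
position: [0.5775, 0.2898, 0.2293]
tool_rot: [0.196, 0.981, 0.002, 0.002]
contact_force: [0.1, 0.6, -1.2]
finger_gap: 0.0558
grasp_force: 29.9
t: 18.52
position: [0.5753, 0.289, 0.2247]
tool_rot: [0.621, 0.783, -0.0, 0.0]
contact_force: [0.5, 0.5, -0.7]
finger_gap: 0.0558
grasp_force: 29.9
t 18.52 yaw 13.16 turn 0.03 shift now [-15.47  -3.28   0.12] after turn [-15.48  -3.24   0.12] pos [0.5753 0.289  0.2247]
[-0.71257451  0.59236382  0.34981762  1.47417062 -0.21472502  1.1132756
 -0.09283527]
```

```bash
python3 -m pendant '[1,-0.4,-0.08,0,0,1,-0.7,-0.15,0,0,1,-0.9,-0.19,0,0,1,-0.9,-0.19,0,0,1,-0.9,-0.19,0,0]' >/dev/null; python3 -m pendant '[1,-0.9,-0.19,0,0,1,-0.9,-0.19,0,0,1,-0.9,-0.19,0,0,1,-0.9,-0.19,0,0,1,-0.9,-0.19,0,0]'; python3 -m pendant '[1,-0.9,-0.19,0,0,1,-0.9,-0.19,0,0,1,-0.9,-0.19,0,0,1,-0.9,-0.19,0,0,1,-0.9,-0.19,0,0]'; python3 -m pendant '[1,-0.8,-0.17,0,0,1,-0.6,-0.13,0,0,1,-0.4,-0.08,0,0,1,0,0,0,0,1,0,0,0,0]'; python3 -c "
from h import *
go(588.3,-343.5,220,13)"
```

```text
t: 19.35
position: [0.581, -0.0536, 0.2252]
tool_rot: [0.622, 0.783, -0.0, 0.0]
contact_force: [0.7, 0.1, -1.6]
finger_gap: 0.0561
grasp_force: 29.9
t: 19.77
position: [0.5841, -0.2374, 0.2251]
tool_rot: [0.622, 0.783, -0.0, 0.0]
contact_force: [1.4, 0.5, -0.1]
finger_gap: 0.0558
grasp_force: 29.9
t: 20.18
position: [0.5854, -0.3093, 0.2247]
tool_rot: [0.623, 0.782, -0.0, -0.0]
contact_force: [0.6, 0.3, -1.2]
finger_gap: 0.0563
grasp_force: 29.9
t 20.18 yaw 12.9 turn -0.02 shift now [-0.85 -0.12  0.12] after turn [-0.85 -0.12  0.12] pos [ 0.5854 -0.3093  0.2247]
```

```bash
python3 -m pendant '[1,-0.4,-0.06,0,0,1,-0.45,-0.06,0,0,1,0,0,0.5,0,1,0,0,0.8,0,1,0,0,0.7,0]' >/dev/null; python3 -m pendant '[1,0,0,0.4,0,1,0,0,0,0,1,0,0,0,0]'; python3 - <<'E'
from h import *
go(588.3,-343.5,63,13)
im,d=get_image("scene");a=cv2.resize(im[100:215,130:280],None,fx=5,fy=5,interpolation=cv2.INTER_CUBIC)[:,:,::-1]
cv2.imwrite("pics/place1.png",a)
E
```

```text
t: 20.85
position: [0.5898, -0.34, 0.1285]
tool_rot: [0.622, 0.783, 0.0, -0.001]
contact_force: [-0.1, 0.5, -1.3]
finger_gap: 0.0558
grasp_force: 29.9
t 20.85 yaw 13.14 turn 0.03 shift now [-0.08 -0.06  1.64] after turn [-0.08 -0.06  1.64] pos [ 0.5898 -0.34    0.1285]
```

View pics/place1.png

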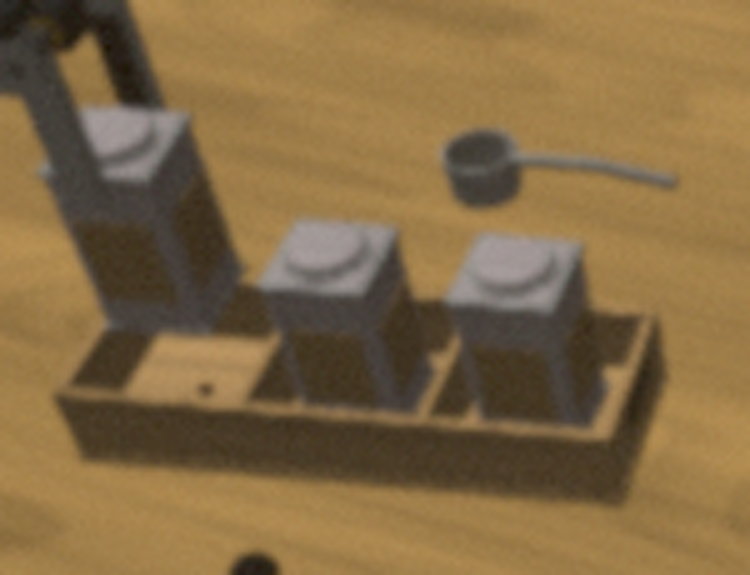

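The picture shows the held tin, upright, about 67 mm up and over the free left-hand cell (crop about (170,320)). It is clear of the neighbouring tin at (335,320). Lowering now.

```bash
python3 -m pendant '[1,-0.07,-0.05,0.3,0,1,0,0,0.5,0,1,0,0,0.4,0,1,0,0,0.2,0,1,0,0,0.1,0]'; python3 -m pendant '[1,0,0,0,0,1,0,0,0,0,1,0,0,0,0]'; python3 -c "
from h import *
go(588.3,-343.5,61.4,13)"
```

```text
t: 21.32
position: [0.5882, -0.345, 0.0681]
tool_rot: [0.622, 0.783, -0.0, -0.0]
contact_force: [0.1, 0.2, -0.6]
finger_gap: 0.0556
grasp_force: 29.9
t: 21.57
position: [0.5893, -0.3458, 0.0701]
tool_rot: [0.622, 0.783, 0.0, 0.001]
contact_force: [0.5, -1.1, -0.1]
finger_gap: 0.0558
grasp_force: 29.9
t 21.57 yaw 13.01 turn 0.0 shift now [ 0.06 -0.01  0.22] after turn [ 0.06 -0.01  0.22] pos [ 0.5893 -0.3458  0.0701]
```

```bash
python3 -m pendant '[1,0.05,0,0.08,0,1,0,0,0.06,0,1,0,0,0,0]'; python3 -m pendant '[1,0,0,0.04,0,1,0,0,0.02,0,1,0,0,0,0]';python3 -m pendant '[1,0,0,0.02,0,1,0,0,0,0,1,0,0,0,0]'
```

```text
t: 21.82
position: [0.5879, -0.3428, 0.063]
tool_rot: [0.622, 0.783, 0.0, -0.0]
contact_force: [-0.9, -0.1, -1.4]
finger_gap: 0.0557
grasp_force: 29.9
t: 22.07
position: [0.5882, -0.3433, 0.0614]
tool_rot: [0.622, 0.783, 0.0, 0.0]
contact_force: [-1.3, 0.1, 2.4]
finger_gap: 0.0561
grasp_force: 29.9
t: 22.32
position: [0.5882, -0.3435, 0.0614]
tool_rot: [0.623, 0.783, 0.0, 0.0]
contact_force: [-1.1, 1.7, 7.6]
finger_gap: 0.0559
grasp_force: 29.9
```

The tin is on the floor of the cell. I'll release it, rise and check.

```bash
python3 -m pendant '[0,0,0,0,0,0,0,0,0,0,0,0,0,0,0,0,0,0,0,0,0,0,0,0,0]'; python3 -m pendant '[0,0,0,0,0,0,0,0,0,0,0,0,0,-0.5,0,0,0,0,-0.8,0,0,0,0,-0.9,0]'; python3 -m pendant '[0,0,0,-0.9,0,0,0,0,-0.9,0,0,0,0,-0.6,0,0,0,0,0,0,0,0,0,0,0]'; python3 - <<'E'
from h import *
d=get_image("top")[1]
for b in blobs("top",d,.098,.13):
    if 300<b[2]<500:print(*b)
im,d=get_image("scene");print()
for b in blobs("scene",d,.098,.13):
    if 200<b[2]<700:print(*b)
a=cv2.resize(im[90:270,120:540],None,fx=1.9,fy=1.9,interpolation=cv2.INTER_CUBIC)[:,:,::-1]
cv2.imwrite("pics/end.png",a)
E
```

```text
t: 22.73
position: [0.588, -0.3432, 0.0597]
tool_rot: [0.622, 0.783, -0.0, -0.0]
contact_force: [-1.0, 0.5, -0.1]
finger_gap: 0.0859
grasp_force: 0.0
t: 23.15
position: [0.5866, -0.3423, 0.1471]
tool_rot: [0.623, 0.783, -0.0, -0.002]
contact_force: [0.5, -0.1, 0.8]
finger_gap: 0.0941
grasp_force: 0.0
t: 23.57
position: [0.5888, -0.3438, 0.2457]
tool_rot: [0.622, 0.783, 0.0, 0.002]
contact_force: [-0.2, -0.0, -0.6]
finger_gap: 0.0937
grasp_force: 0.0
175.0 193.0 394 0.1058 [586.5 460.5] [56.9 57.2] 74.6
456.0 199.0 414 0.1146 [ 586.4 -342.4] [56.9 58.8] 14.0
276.0 203.0 410 0.1176 [563.4 171.5] [56.9 57.8] 87.7
425.0 206.0 410 0.114 [ 562.4 -252.2] [56.4 58.6] 12.0
391.0 213.0 415 0.1138 [ 541.2 -154.8] [57.3 57.6] 10.0
155.0 227.0 412 0.1058 [489.7 511.5] [57.9 57.5] 23.9
231.0 239.0 428 0.1175 [458.8 295.4] [57.2 56.7] 68.2
273.0 246.0 418 0.1179 [442.6 177. ] [56.7 56.7] 68.2

353.0 74.0 339 0.1132 [40.6 13.6] [ 55.8 127.3] 15.3
84.0 78.0 413 0.1154 [ 366.3 -805. ] [ 72.5 149.4] 48.1
51.0 109.0 691 0.1146 [ 537.8 -758.4] [ 11.6 198.9] 87.2
42.0 154.0 328 0.115 [ 715.8 -622.1] [39.4 78.5] 51.0
161.0 151.0 391 0.111 [ 588.  -339.9] [59.7 59.9] 12.4
196.0 153.0 398 0.1112 [ 562.8 -250.1] [61.8 57.9] 12.9
233.0 156.0 399 0.111 [ 542.8 -152.6] [59.1 58.5] 11.6
369.0 160.0 467 0.1146 [444.5 178.9] [58.1 58.5] 67.8
414.0 175.0 515 0.1148 [460.4 297.3] [58.8 60.7] 69.1
25.0 184.0 530 0.1139 [ 813.6 -567.2] [49.1 97.7] 54.6
352.0 191.0 542 0.115 [565.  173.2] [57.6 59.3] 86.8
508.0 207.0 507 0.1038 [490.8 514.3] [60.9 58.9] 23.9
634.0 224.0 224 0.1137 [473.1 759.4] [70.3  3.7] 2.0
480.0 233.0 590 0.1042 [588.6 462.5] [56.8 60.3] 74.6
```

View pics/end.png

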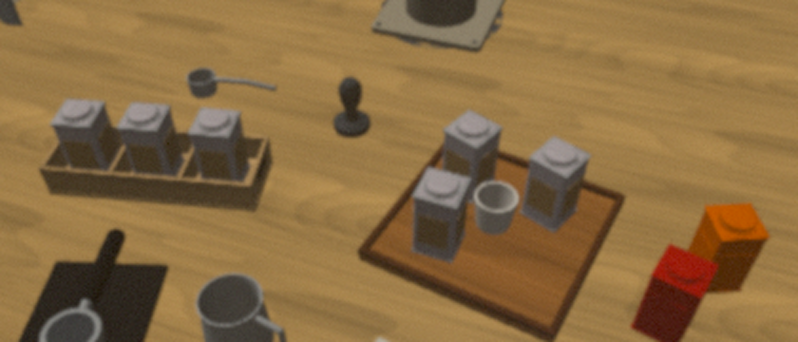

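The picture shows three tins upright in the carrier at (82,135), (148,140) and (217,145). Three tins and the cup (495,205) stand on the tray, and everything else is where it was.

```bash
python3 -c "
from plant import *
print(job_done())"
```

```text
the job is handed in; nothing more can be done
None
```

The empty tin (about 1.0 N on lifting, against roughly 2.8 to 3.4 N for the other three) now stands upright in the carrier's free -y compartment; the three full tins and the cup are still standing on the tray, and the job was handed in at about 24 s.

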